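Clamp a jar in the one-handed jar vice

ROBOT

A 6-joint arm with a two-finger parallel gripper is mounted at the origin on a cart in front of the work surface, level with it; the furniture and walls round the work are solid. World frame = base frame: x ahead of the robot, y to its left, z up, the work surface at z = 0. Lengths are in m, angles in rad, forces in N, time in s.
With the tool pointing down it reaches from about 0.375 to 0.975 m from the base axis. Payload 3.8 kg.
Tool frame: the origin (TCP) lies midway between the tips of the shut fingers; the grasp point (between the pads) lies 19 mm behind it; z points along the fingers, y is the line along which they close (so a half turn about z gives the same grasp; the last joint's range is limited). The gripper opens to 85 mm and grips with 20 to 120 N. Pads are 22 mm wide; open, the fingers measure 114 mm over their backs; the gripper's body (76 mm by 85 mm) begins 54 mm behind the grasp point. The pads swing forward as they close: fully open they stand 13 mm farther back than shut.
Start: joints at [1.126, 0.264, 1.604, -0, 1.274, -0.037], TCP at [0.268, 0.62, 0.231] pointing down, gripper open.
Joint ranges: [-2.63, 2.63], [-0.94, 2.18], [0.31, 2.57], [-1.31, 4.45], [0, 2.66], [-2.55, 2.55]. Speed limits (rad/s): [2.57, 2.57, 3.14, 3.14, 3.14, 3.14].

INTERFACE

Orientations are given as a rotation vector (axis times angle).
In Python, from workcell import status, read_camera, workorder, masks_of gives the robot as it stands.
- The arm moves only by the tool drive_tool, never from a script. Its argument "rows" is a list of rows, each a list of 7 numbers: the turn, a rotation vector about the tool's x, y, z in degrees, then the shift along the tool's x, y, z in m, then the opening, from 0 (shut) to 1 (fully open). In form: [[ax, ay, az, tx, ty, tz, claw], ...]. A call has 1 to 8 rows; each row shifts and turns the commanded pose from where the row before left it, along the tool's axes as they then stand; what a row does not reach is not made up. A row lasts 1/12 s, in which the tool goes at most 41.7 mm and 7.16 degrees, less where a joint would pass 70% of its speed; a pose out of reach is approached as far as the arm can. A call is refused whole if a number of a shift passes 0.0417 or a number of a turn 7.16, either way. A call with a gripper value outside its range is refused whole. The fingers move at their own pace and stop on an object; "force" is the grip in N (left out, the last holds). Time passes only in rows, so rows that do not move let the fingers close. It gives the time, the measured TCP pose, the force, the opening and the grip force at its end, in the units of the state.
- status.read_state(): the state, without advancing time (a new reading comes with each control period).
- read_camera(name): name is "side" or "top" or "wrist"; returns a dict with "color" (400x640x3 uint8, red, green, blue), "intrinsics" (3x3 intrinsics, pixels), "world_from_camera" (4x4, takes a point from camera to world coordinates); the wrist camera has in their place "mount" (4x4, takes a point from camera to tool coordinates, whose origin is the TCP and whose axes are the flange's). Camera axes: x right, y up, looking along -z (the intrinsics and any distortion apply to the point x, -y, -z); pixel columns grow to the right and rows downward; lengths in m; the calibration is good to about 2 mm. A picture is of the moment at which its call begins: read the wrist's pose just before it. There is no depth.
- workorder.finish_job(): hands the job in; it is judged then, once.
Trained networks look in a picture, given as the dict that the camera call returned (one of the last four; its "shot" number tells which), for a name from the list of things; names that differ only in an ending like _2 or _b are one class to them, and where a whole thing is asked for, a point or a joint stands for the part that bears it (a point fixed in the world has none). Each returns a list of dicts, best first, with "score" (0 to 1); they miss things now and then, are a little off and sometimes report something else, mostly with a low value. They report only what shows in the picture. A call takes as long as a camera call. They do not tell look-alikes from the thing itself.
- masks_of(picture, name): "mask" (400x640 bool, what is visible of it) and "bbox" ([left, top, right, bottom] in pixels, round what is visible of it).
The state is a dict: "time": time; "q": joint angles; "joint_vel": joint speeds; "joint_torque": joint torques, N m; "tool_pos": TCP position; "tcp_rot": TCP orientation; "wrist_force": force on the tool from outside, world axes, zero at the start; "torque": the same for the moment, N m; "width": opening from 0.0 (shut) to 1.0 (fully open); "grip_force": force on a finger pad.
Only numpy, scipy, OpenCV 4.12 (cv2) and the standard library are available. Lean on these libraries where they do the work, as an engineer would, in place of code of your own. Each camera call takes 0.05 s, during which the arm holds its last target. There are 200 camera calls.

TASK

Get the jar of honey ready for one-handed opening: with the fingertips, gently push the sliding jaw of the jar vice along its rail until the jar stands snug and upright between the two V jaws, then turn the loose thumbscrew clockwise by stroking its wings round with a fingertip, stroke after stroke, until it is tight and the jaw is locked. Only push, lightly: do not grip or squeeze the thumbscrew or the jar, do not lift the jar, and leave the things standing around where they are.

Things in the scene. Friction and masses are not known exactly. Their poses are not given: they have to be found in the camera images.
- vice: Jar vice, fixed to the worktop: wooden board 150 (x) by 330 (y) mm, top 18 mm up, with a fixed V jaw at its +y end and a sliding V jaw on a rail, opening faced to opening. Jaws are 50 mm high above the board, 90 degree V, aluminium with rubber faces. Origin: under the board's centre, z up; its +y axis is the direction in which the sliding jaw closes.
- jaw_slide (a joint): Travel of the sliding jaw along the vice's +y (m): 0 = fully open, grows towards the fixed jaw, 0.055 = end of travel. It stands at 0.042 to 0.048 when both Vs are snug on the jar. It slides with 5 N of friction and stays where it is left; light strokes on the thumbscrew do not shift it.
- v_seat (a point): Point on the board (18 mm above the worktop) where the jar's axis stands when the jar is bedded in the fixed V jaw.
- jaw_seat (a point): Point on the sliding jaw, 18 mm above the worktop, where the jar's axis stands when the jar is bedded in the sliding V. Its axes are the vice's. The jaw's V plates reach back to 62 mm behind it (-y); then follows the flat bridge, 92 mm wide, 98 mm long, top 44 mm above the worktop, that carries the thumbscrew 101 mm behind this point.
- jaw_back (a point): Middle of the flat upright back end of the sliding jaw's bridge, 146 mm behind jaw_seat, 32 mm above the worktop: a plain face 92 mm wide, from 20 to 44 mm above the worktop. Push here towards the vice's +y. Below it the 30 mm wide rail runs on, its top 24 mm above the worktop.
- thumbscrew: Steel thumbscrew with two upright round wings, 70 mm across the tips, 7 mm thick; hub 24 mm in diameter. Origin on its axis; wings lie along its own x axis and span 15 to 40 mm above the origin, hub 8 to 28 mm. Origin is 44 mm above the worktop when fully loose and sinks 0.8 mm per radian of tightening. Wings clear the sliding V jaw by about 5 mm; all other sides are open.
- screw_turn (a joint): Turn of the thumbscrew (rad), growing clockwise seen from above; wings along the vice's x axis at 0. Starts loose (0 to 2.6). Its tip meets the rail at 8.4 and then clamps the jaw, stiffening: about 3 N at a wing tip at 9; hard end at 10. Let go, it springs back to about 8.8 and stays. Until 8.4 about 0.035 N m of friction (1.2 N at a wing); past that the jaw no longer slides.
- jar: Glass jar of honey with a wide black cap, 63 mm across, 94 mm tall, about 0.33 kg, loose, standing upright on the board between the two V jaws. Origin: centre of its underside.
- teaspoon: Bystander: plain steel teaspoon, 130x26x11 mm, lying on the worktop close in front of the vice board. Origin: centre of its underside.
- salt_shaker: Bystander: salt shaker, 44 mm across, 90 mm tall, standing just behind the vice board. Origin: centre of its underside.
- lime: Bystander: lime, 60x48x48 mm, lying just behind the vice board. Origin: centre of its underside.
- spice_jar: Bystander: spice jar with a dark cap, 44 mm across, 96 mm tall, on the worktop behind and left of the vice. Origin: centre of its underside.
- peeler: Bystander: peeler with a pale handle, 170x25x18 mm, lying at the right front of the worktop. Origin: centre of its underside.
Mind the look-alikes: they are no part of the job. Leave any blue, orange or purple look-alike of the jar alone.

How it is judged:
On the way, in this order (a step that is already met when the one before it is completed fails the run):
1. the jar stands snug between the two V jaws (horizontal distance between jar and v_seat below 0.004 m and horizontal distance between jar and jaw_seat below 0.004 m), for 0.2 s.
2. the thumbscrew is tight (value of joint screw_turn above 8.55 rad), for 0.2 s.
At the end, for the whole second after the job is handed in: The jar stands upright (within 0.1 rad) on the board and at rest, its axis within 4 mm of the seat of the fixed V and within 4 mm of the seat of the sliding V, and the thumbscrew is tight (beyond 8.55 rad) (all of step 1 and value of joint screw_turn above 8.55 rad and angle between jar's own z axis and vertical below 0.1 rad and z of jar in the frame of vice below 0.023 m and linear speed of jar below 0.01 m/s); the robot touches nothing.
It fails at once if the jar is lifted more than 10 mm off the board or tipped by more than 0.25 rad (z of jar in the frame of vice above 0.028 m or angle between jar's own z axis and vertical above 0.25 rad).
It fails at once if the thumbscrew is gripped or forced: more than 38 N between it and the fingers (contact force between the fingers and thumbscrew above 38 N).
It fails at once if the jar is gripped: more than 25 N between it and the fingers (contact force between the fingers and jar above 25 N).
It fails at once if a bystander is moved by more than 25 mm (distance of any of teaspoon, salt_shaker, lime, spice_jar, peeler from where it was at the start of the episode above 0.025 m).
It also fails if it takes over 67 s, if anything falls off the work surface, if the arm or the gripper's body presses on something with over 40 N, if the wrist force passes 120 N, or if a joint passes its speed limit or range.

## Working session

There is one attempt and no reset: what is moved stays moved. The work goes in short steps, Python scripts to look and compute and a tool call to move; the robot and the scene stay as the last step left them, time stands still between calls to the robot, and variables do not carry over. Pictures are saved under pics/ and viewed, at most 10 in all, crops included, and the job is handed in when it is done.

Besides the shell and the picture viewer there is one more tool, called after ">>>" by a JSON object that holds its "fn" and its "kwargs". drive_tool: Moves the arm, as the interface text tells. Its arguments: {"type":"object","properties":{"rows":{"type":"array"},"force":{"type":"number"}},"required":["rows"]}

```bash
mkdir -p pics; cat > h.py <<'E'
import numpy as np,cv2
from scipy.spatial.transform import Rotation as R
from workcell import status, read_camera, workorder, masks_of
def save(p,n): cv2.imwrite('pics/'+n,p['color'][:,:,::-1])
def proj(p,X):
    T=np.linalg.inv(p['world_from_camera']);c=T[:3,:3]@np.array(X,float)+T[:3,3]
    v=p['intrinsics']@np.array([c[0],-c[1],-c[2]]);return v[:2]/v[2]
def ray(p,u,v,z):
    d=np.linalg.inv(p['intrinsics'])@[u,v,1];d=np.array([d[0],-d[1],-d[2]])
    T=np.array(p['world_from_camera']);d=T[:3,:3]@d;o=T[:3,3];return o+d*(z-o[2])/d[2]
E
python3 - <<'E'
from h import *
s=status.read_state();print({k:np.round(v,3) for k,v in s.items()})
for n in('top','side'):
    p=read_camera(n);save(p,n+'1.png');print(n,[k for k in p],np.round(p['world_from_camera'],3).tolist(),p['intrinsics'].tolist())
    for t in('vice','jaw_slide','thumbscrew','jar','teaspoon','salt_shaker','lime','spice_jar','peeler'):
        for m in masks_of(p,t):
            c=cv2.moments(m['mask'].astype('uint8'),True);print(t,round(m['score'],2),m['bbox'],round(c['m10']/c['m00'],1),round(c['m01']/c['m00'],1),c['m00'])
E
```

```text
{'time': np.float64(0.0), 'q': array([ 1.126,  0.265,  1.605,  0.   ,  1.274, -0.037]), 'joint_vel': array([ 0.002,  0.001, -0.002,  0.001, -0.002, -0.001]), 'joint_torque': array([ 1.0000e-03, -5.1512e+01, -3.6731e+01,  0.0000e+00,  1.3000e-02,
       -0.0000e+00]), 'tool_pos': array([0.267, 0.619, 0.23 ]), 'tcp_rot': array([-6.360e-01, -3.076e+00,  3.000e-03]), 'wrist_force': array([0.737, 0.538, 0.547]), 'torque': array([0.04 , 0.055, 0.044]), 'grip_force': np.float64(0.0), 'width': np.float64(0.998)}
top ['color', 'intrinsics', 'world_from_camera', 'shot'] [[-0.021, 0.997, -0.069, 0.417], [-1.0, -0.02, 0.01, 0.028], [0.009, 0.069, 0.998, 1.258], [0.0, 0.0, 0.0, 1.0]] [[422.46116541804565, 0.0, 318.97816868215494], [0.0, 422.46116541804565, 199.2288120179144], [0.0, 0.0, 1.0]]
vice 0.67 [225.6, 166.9, 338.9, 226.8] 284.0 195.4 5212.0
vice 0.21 [268.0, 179.3, 312.6, 211.8] 292.8 194.1 1185.0
jaw_slide 0.69 [267.9, 179.0, 313.4, 210.7] 292.9 193.9 1193.0
thumbscrew 0.57 [224.3, 167.8, 338.5, 224.4] 284.4 195.2 5115.0
thumbscrew 0.55 [288.7, 188.9, 305.0, 202.6] 297.0 193.8 95.0
jar 
[... 874 characters left out ...]
6 [293.0, 176.1, 332.8, 208.8] 311.6 191.7 878.0
jaw_slide 0.65 [293.5, 176.8, 330.4, 209.8] 311.7 191.5 877.0
thumbscrew 0.45 [311.6, 177.4, 318.5, 193.4] 313.9 186.5 64.0
jar 0.93 [239.6, 154.3, 260.0, 187.1] 248.4 170.8 563.0
jar 0.85 [287.2, 154.6, 308.3, 183.5] 297.8 166.6 486.0
jar 0.76 [251.3, 194.1, 273.6, 233.1] 263.9 212.8 793.0
jar 0.65 [220.2, 147.9, 237.7, 178.1] 228.2 163.5 473.0
salt_shaker 0.78 [328.6, 158.9, 336.3, 181.8] 331.9 173.6 213.0
lime 0.56 [340.9, 181.1, 356.9, 194.5] 350.2 187.8 182.0
spice_jar 0.72 [322.2, 132.9, 331.7, 160.9] 327.4 146.9 308.0
spice_jar 0.19 [267.6, 164.6, 355.1, 228.7] 311.2 198.7 2539.0
peeler 0.8 [284.4, 302.5, 354.6, 315.4] 322.6 309.5 655.0
```

```bash
python3 - <<'E'
import cv2,numpy as np
a=cv2.imread('pics/top1.png')[110:290,160:360];b=cv2.imread('pics/side1.png')[120:270,220:380]
cv2.imwrite('pics/c1.png',np.vstack([cv2.resize(a,None,fx=3,fy=3,interpolation=cv2.INTER_CUBIC)]))
cv2.imwrite('pics/c2.png',cv2.resize(b,(640,600),interpolation=cv2.INTER_CUBIC))
E
```

```text
(no output)
```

View pics/c1.png

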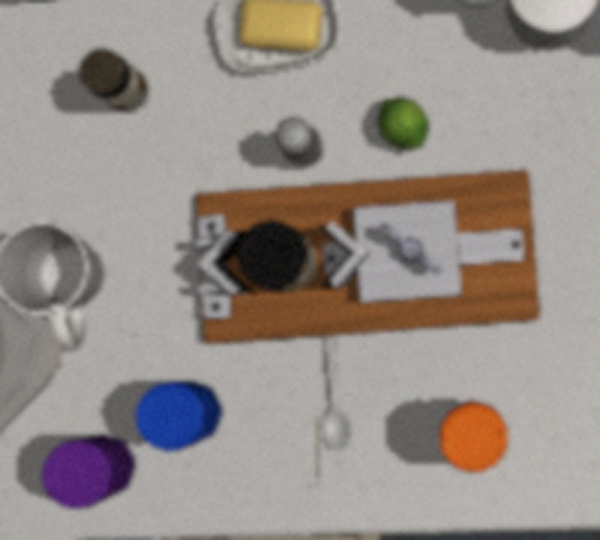

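View pics/c2.png

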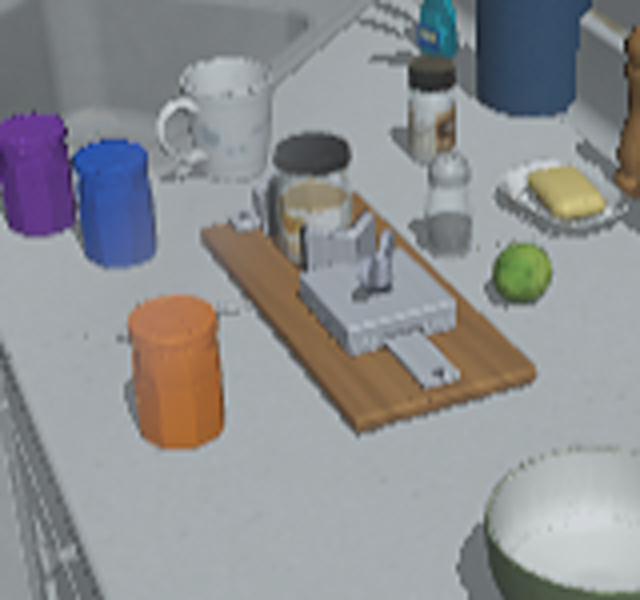

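The wanted jar is the black-capped one in the vice at about (250,195) in the top view. The look-alikes are blue (218,248), purple (188,266) and orange (316,255), and I'll leave all three alone. The thumbscrew is at (297,194) with its wings lying diagonally. The bridge's back edge is at about x=313.

```bash
python3 - <<'E'
from h import *
p=read_camera('top')
f=lambda L,z:np.array([ray(p,160+(a+.5)/3-.5,110+(b+.5)/3-.5,z) for a,b in L])
B=f([(195,195),(528,172),(538,320),(205,342)],.018);print('board',B.round(4).tolist(),B.mean(0))
for i in range(4):print(np.linalg.norm(B[i]-B[(i+1)%4]))
ex=(B[0]+B[1]-B[2]-B[3])[:2];ey=(B[0]+B[3]-B[1]-B[2])[:2]
print('x axis ang',np.degrees(np.arctan2(ex[1],ex[0])),'y axis ang',np.degrees(np.arctan2(ey[1],ey[0])))
J=f([(355,206),(455,202),(460,297),(362,302)],.044);print('bridge',J.round(4).tolist(),J.mean(0))
for i in range(4):print(np.linalg.norm(J[i]-J[(i+1)%4]))
print('screw',f([(408,248)],.075),'wingtips',f([(372,228),(438,270)],.072))
print('jarcap',f([(272,255)],.112),'salt',f([(295,135)],.09),'lime',f([(403,122)],.024),'spoon',f([(334,430),(325,340)],.005))
# mask of bridge on hi-res by colour
E
```

```text
board [[0.5818, 0.2919, 0.018], [0.5981, -0.036, 0.018], [0.452, -0.0424, 0.018], [0.4373, 0.283, 0.018]] [0.51733316 0.12411809 0.018     ]
0.32835822146701593
0.14624578131480237
0.32567322747299154
0.144769456111177
x axis ang 3.00782028330744 y axis ang 92.72049797497131
bridge [[0.5647, 0.1327, 0.044], [0.5666, 0.0364, 0.044], [0.4749, 0.0334, 0.044], [0.472, 0.1273, 0.044]] [0.51955365 0.08243014 0.044     ]
0.09635492857536211
0.09176546707156394
0.09398333872679646
0.09277870667705876
screw [[0.52035337 0.08099031 0.075     ]] wingtips [[0.54015509 0.11460825 0.072     ]
 [0.49934109 0.05336055 0.072     ]]
jarcap [[0.5132627  0.20257354 0.112     ]] salt [[0.6265834  0.18349541 0.09      ]] lime [[0.64924652 0.08606931 0.024     ]] spoon [[0.34865002 0.15979866 0.005     ]
 [0.43703993 0.16751205 0.005     ]]
```

Everything agrees with the given sizes: the board comes out at 327x145 mm and the bridge at 95x92 mm. The vice's yaw is about 2.9°, the screw is at about (0.5205, 0.080), and its turn is about 2.2 rad. First I'll shut the fingers and turn the tool so its y axis lies along the vice's +y.

>>> {"fn": "drive_tool", "kwargs": {"rows": [[0,0,-6.56,0,0,0,0],[0,0,-6.56,0,0,0,0],[0,0,-6.56,0,0,0,0],[0,0,-6.56,0,0,0,0],[0,0,0,-0.0141,-0.0391,0,0],[0,0,0,-0.0141,-0.0391,0,0],[0,0,0,-0.0141,-0.0391,0,0],[0,0,0,-0.0141,-0.0391,0,0]], "force": 20}}

```text
time: 1.72
tool_pos: [0.3321, 0.4649, 0.2312]
tcp_rot: [-0.081, 3.14, -0.0]
wrist_force: [1.1, 0.5, -0.4]
width: 0.002
grip_force: 0.0
```

>>> {"fn": "drive_tool", "kwargs": {"rows": [[0,0,0,-0.0141,-0.0391,0,0],[0,0,0,-0.0141,-0.0391,0,0],[0,0,0,-0.0141,-0.0391,0,0],[0,0,0,-0.0141,-0.0391,0,0],[0,0,0,-0.0141,-0.0391,0,0],[0,0,0,-0.0141,-0.0391,0,0],[0,0,0,-0.0141,-0.0391,0,0],[0,0,0,-0.0141,-0.0391,0,0]]}}

```text
time: 2.38
tool_pos: [0.4607, 0.1576, 0.2318]
tcp_rot: [-0.079, 3.139, 0.001]
wrist_force: [0.3, 0.4, -0.8]
width: -0.0
grip_force: 0.0
```

>>> {"fn": "drive_tool", "kwargs": {"rows": [[0,0,0,-0.0141,-0.0391,0,0],[0,0,0,-0.0141,-0.0391,0,0],[0,0,0,-0.0141,-0.0391,0,0],[0,0,0,-0.0141,-0.0391,0,0],[0,0,0,0,0,0.04,0],[0,0,0,0,0,0.04,0],[0,0,0,0,0,0.04,0],[0,0,0,0,0,0,0]]}}

```text
time: 3.05
tool_pos: [0.5175, 0.0058, 0.1031]
tcp_rot: [0.077, -3.125, -0.002]
wrist_force: [-3.8, 0.3, -0.1]
width: 0.003
grip_force: 0.0
```

```bash
cat > look.py <<'E'
from h import *
import sys
n=sys.argv[1]
s=status.read_state();print({k:np.round(s[k],4) for k in('time','q','tool_pos','tcp_rot','wrist_force')})
w=read_camera('wrist');t=read_camera('top');i=read_camera('side')
a=t['color'][130:270,200:360];b=i['color'][130:250,250:380]
big=lambda x,W,H:cv2.resize(x,(W,H),interpolation=cv2.INTER_CUBIC)
c=np.vstack([np.hstack([big(a,400,350),big(b,380,350)]),np.hstack([big(w['color'],400,250),np.zeros((250,380,3),'uint8')])])
cv2.imwrite(f'pics/{n}.png',c[:,:,::-1]);np.save('mount.npy',w['mount']);np.save('K.npy',w['intrinsics'])
E
python3 look.py l1
```

```text
{'time': np.float64(3.05), 'q': array([-0.037 ,  0.0955,  2.0536,  0.    ,  1.0078, -1.6568]), 'tool_pos': array([0.5175, 0.0058, 0.1031]), 'tcp_rot': array([ 7.6500e-02, -3.1254e+00, -1.5000e-03]), 'wrist_force': array([-3.78  ,  0.2825, -0.1246])}
```

View pics/l1.png

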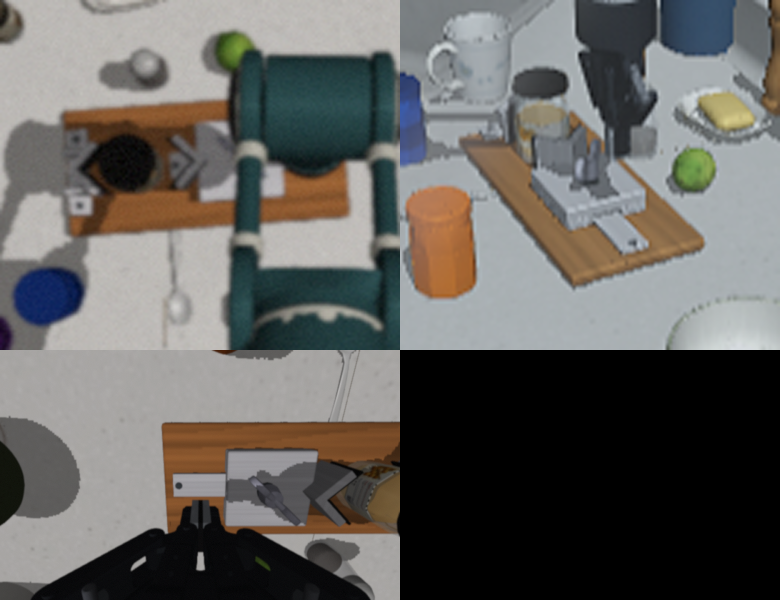

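The shut fingers hang behind the bridge, and the jar is still standing. I'll use the wrist view to measure the bridge and screw: bridge corners at about (226,449) to (317,449) and screw at about (272,494) in the composite.

```bash
cat > wm.py <<'E'
from h import *
def wray(s,u,v,z,M=np.load('mount.npy'),K=np.load('K.npy')):
    T=np.eye(4);T[:3,:3]=R.from_rotvec(s['tcp_rot']).as_matrix();T[:3,3]=s['tool_pos'];T=T@M
    return ray(dict(world_from_camera=T,intrinsics=K),u,v,z)
E
python3 - <<'E'
from wm import *
print(np.load('mount.npy').round(3).tolist())
s=status.read_state()
for c,z in [((226,449),.044),((317,449),.044),((229,525),.044),((317,525),.044),((162,423),.018),((168,531),.018),((268,492),.072),((252,478),.07),((303,523),.07)]:
    print(c,wray(s,c[0]*1.6,(c[1]-350)*1.6,z).round(4))
E
```

```text
[[0.001, 0.955, 0.297, 0.075], [1.0, -0.0, -0.001, 0.0], [-0.001, 0.297, -0.955, -0.143], [0.0, 0.0, 0.0, 1.0]]
(226, 449) [0.4856 0.0334 0.044 ]
(317, 449) [0.4804 0.1344 0.044 ]
(229, 525) [0.5816 0.0459 0.044 ]
(317, 525) [0.576  0.1568 0.044 ]
(162, 423) [ 0.4626 -0.0424  0.018 ]
(168, 531) [ 0.612  -0.0351  0.018 ]
(268, 492) [0.5233 0.0768 0.072 ]
(252, 478) [0.5096 0.0588 0.07  ]
(303, 523) [0.5588 0.1219 0.07  ]
```

>>> {"fn": "drive_tool", "kwargs": {"rows": [[0,0,0,0,0,0.02,0],[0,0,0,0,0,0.02,0],[0,0,0,0,0,0.01,0],[0,0,0,0,0,0,0],[0,0,0,0,0,0,0]]}}

```text
time: 3.62
tool_pos: [0.5256, 0.0064, 0.063]
tcp_rot: [-0.08, 3.138, -0.0]
wrist_force: [0.3, 1.1, -1.0]
width: -0.003
grip_force: 0.0
```

```bash
python3 - <<'E'
from wm import *
s=status.read_state();print(s['tool_pos'].round(4),R.from_rotvec(s['tcp_rot']).as_matrix().round(3).tolist(),s['wrist_force'])
p=read_camera('wrist');save(p,'w2.png')
E
```

```text
[0.5256 0.0064 0.063 ] [[-0.999, -0.051, 0.002], [-0.051, 0.999, -0.0], [-0.002, -0.0, -1.0]] [ 0.33826463  1.10250643 -0.97063376]
```

View pics/w2.png

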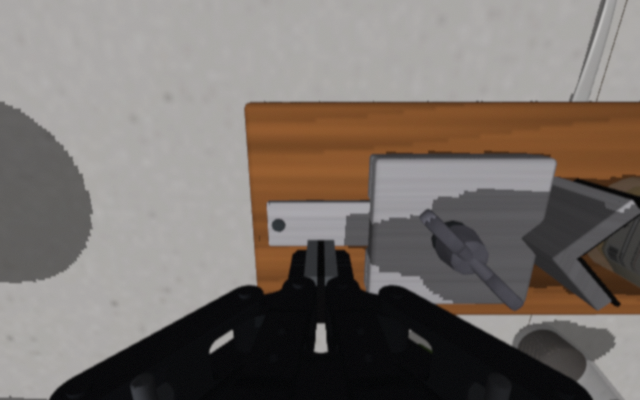

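Seen from directly behind: fingertips at (320,242), bridge back edge at x=370, hub at (460,246), and wing tips at (427,215) and (517,303).

```bash
python3 - <<'E'
from wm import *
s=status.read_state();print(s['tool_pos'])
for n,c,z in [('br',(370,155),.044),('br',(555,157),.044),('railend',(268,203),.024),('railend',(268,246),.024),('rail at bridge',(370,200),.024),('rail',(370,247),.024),('bridge back bot edge',(366,290),.044),('hub',(460,244),.072),('wing',(427,217),.068),('wing',(517,303),.068),('tipL',(305,242),.063),('tipR',(336,242),.063)]:
    print(n,wray(s,*c,z).round(4))
M=np.load('mount.npy');K=np.load('K.npy');Mi=np.linalg.inv(M)
c=Mi[:3,3];v=K@[c[0],-c[1],-c[2]];print(v[:2]/v[2])
E
```

```text
[0.52607018 0.00630009 0.06339072]
br [0.4762 0.0306 0.044 ]
br [0.4722 0.129  0.044 ]
railend [ 0.5127 -0.0268  0.024 ]
railend [ 0.5424 -0.0268  0.024 ]
rail at bridge [0.5075 0.0368 0.024 ]
rail [0.5397 0.04   0.024 ]
bridge back bot edge [0.559  0.0364 0.044 ]
hub [0.5124 0.0733 0.072 ]
wing [0.5009 0.0569 0.068 ]
wing [0.5468 0.112  0.068 ]
tipL [ 0.5195 -0.0015  0.063 ]
tipR [0.5187 0.0144 0.063 ]
[319.52408311 254.59742344]
```

>>> {"fn": "drive_tool", "kwargs": {"rows": [[0,0,0,0.002,0,0.016,0],[0,0,0,0,0,0.015,0],[0,0,0,0,0.004,0,0],[0,0,0,0,0.005,0,0],[0,0,0,0,0.005,0,0],[0,0,0,0,0.004,0,0],[0,0,0,0,0.003,0,0],[0,0,0,0,0.003,0,0]]}}

```text
time: 4.33
tool_pos: [0.5226, 0.0297, 0.0318]
tcp_rot: [-0.081, 3.138, -0.003]
wrist_force: [-0.7, -4.9, 3.2]
width: -0.001
grip_force: 2.7
```

>>> {"fn": "drive_tool", "kwargs": {"rows": [[0,0,0,0,0.002,0,0],[0,0,0,0,0.002,0,0],[0,0,0,0,0.002,0,0],[0,0,0,0,0.002,0,0]]}}

```text
time: 4.67
tool_pos: [0.5222, 0.0375, 0.0318]
tcp_rot: [-0.08, 3.138, -0.002]
wrist_force: [0.3, -5.1, 2.6]
width: -0.001
grip_force: 2.7
```

The jaw is sliding at 5 N, as stated. I'll keep pushing and watch for the force to rise.

>>> {"fn": "drive_tool", "kwargs": {"rows": [[0,0,0,0,0.0025,0,0],[0,0,0,0,0.0025,0,0],[0,0,0,0,0.0025,0,0],[0,0,0,0,0.0025,0,0]]}}

```text
time: 5.0
tool_pos: [0.5217, 0.0474, 0.0317]
tcp_rot: [-0.08, 3.138, -0.002]
wrist_force: [0.5, -7.5, 3.1]
width: -0.001
grip_force: 4.1
```

```bash
python3 - <<'E'
from wm import *
s=status.read_state();print(s['tool_pos'].round(4),s['wrist_force'].round(1))
t=read_camera('top');i=read_camera('side')
big=lambda x,W,H:cv2.resize(x,(W,H),interpolation=cv2.INTER_CUBIC)
cv2.imwrite('pics/l3.png',np.hstack([big(t['color'][160:240,210:310],500,400),big(i['color'][140:220,270:330],300,400)])[:,:,::-1])
E
```

```text
[0.5217 0.0474 0.0317] [ 0.5 -7.5  3.1]
```

View pics/l3.png

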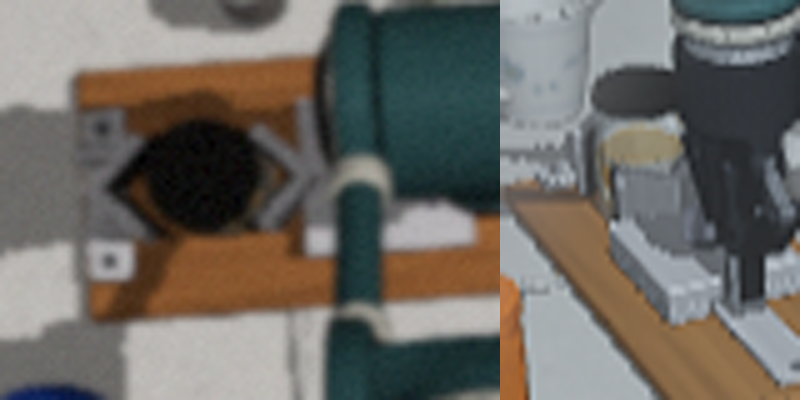

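The sliding V has reached the jar: the force went from 5 to 7.5 N and the jar is now moving with the jaw. I'll continue slowly.

>>> {"fn": "drive_tool", "kwargs": {"rows": [[0,0,0,0,0.0015,0,0],[0,0,0,0,0.0015,0,0],[0,0,0,0,0.0015,0,0],[0,0,0,0,0.0015,0,0]]}}

```text
time: 5.43
tool_pos: [0.5214, 0.0529, 0.0317]
tcp_rot: [-0.08, 3.138, -0.004]
wrist_force: [0.2, -7.1, 3.3]
width: 0.0
grip_force: 4.0
```

>>> {"fn": "drive_tool", "kwargs": {"rows": [[0,0,0,0,0.001,0,0],[0,0,0,0,0.001,0,0],[0,0,0,0,0.001,0,0]]}}

```text
time: 5.68
tool_pos: [0.5212, 0.0559, 0.0318]
tcp_rot: [-0.08, 3.138, -0.004]
wrist_force: [0.2, -8.3, 4.5]
width: 0.005
grip_force: 3.9
```

>>> {"fn": "drive_tool", "kwargs": {"rows": [[0,0,0,0,0.001,0,0],[0,0,0,0,0.001,0,0],[0,0,0,0,0.001,0,0]]}}

```text
time: 5.93
tool_pos: [0.5211, 0.0589, 0.0318]
tcp_rot: [-0.08, 3.138, -0.004]
wrist_force: [0.3, -7.6, 3.4]
width: 0.001
grip_force: 3.9
```

>>> {"fn": "drive_tool", "kwargs": {"rows": [[0,0,0,0,0.001,0,0],[0,0,0,0,0.001,0,0]]}}

```text
time: 6.1
tool_pos: [0.521, 0.0609, 0.0317]
tcp_rot: [-0.08, 3.138, -0.004]
wrist_force: [-0.1, -7.3, 4.2]
width: -0.003
grip_force: 3.9
```

>>> {"fn": "drive_tool", "kwargs": {"rows": [[0,0,0,0,0.001,0,0],[0,0,0,0,0.001,0,0]]}}

```text
time: 6.27
tool_pos: [0.5209, 0.0629, 0.0318]
tcp_rot: [-0.08, 3.138, -0.004]
wrist_force: [0.2, -7.9, 3.5]
width: 0.001
grip_force: 3.9
```

>>> {"fn": "drive_tool", "kwargs": {"rows": [[0,0,0,0,0.001,0,0],[0,0,0,0,0.001,0,0]]}}

```text
time: 6.43
tool_pos: [0.5209, 0.0635, 0.0318]
tcp_rot: [-0.082, 3.138, -0.008]
wrist_force: [1.1, -16.6, 4.5]
width: -0.0
grip_force: 8.3
```

```bash
python3 - <<'E'
from wm import *
t=read_camera('top');i=read_camera('side')
big=lambda x,W,H:cv2.resize(x,(W,H),interpolation=cv2.INTER_CUBIC)
cv2.imwrite('pics/l4.png',np.hstack([big(t['color'][160:240,210:310],500,400),big(i['color'][140:220,270:330],300,400)])[:,:,::-1])
E
```

```text
(no output)
```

View pics/l4.png

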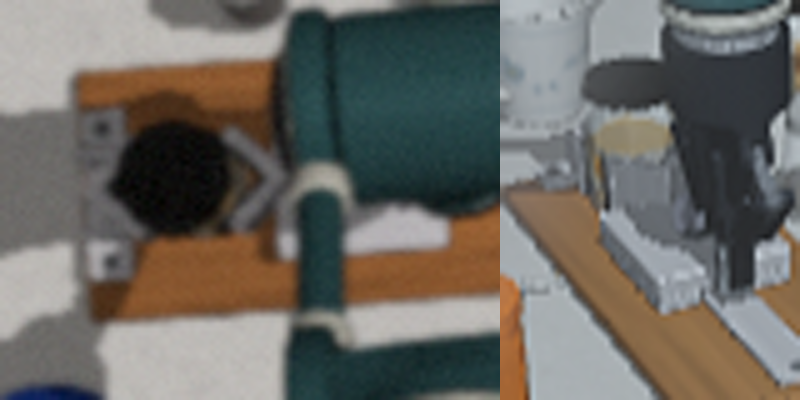

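It is bedded: the jar sits in both Vs and the force jumped to 16.6 N. I'll hold briefly, back off, and rise for a settled wrist view of the screw.

>>> {"fn": "drive_tool", "kwargs": {"rows": [[0,0,0,0,0,0,0],[0,0,0,0,0,0,0],[0,0,0,0,-0.01,0,0],[0,0,0,0,-0.02,0,0],[0,0,0,0,0,-0.035,0],[0,0,0,0,0,-0.035,0],[0,0,0,0,0,0,0],[0,0,0,0,0,0,0]]}}

```text
time: 7.2
tool_pos: [0.5237, 0.0364, 0.1036]
tcp_rot: [-0.078, 3.134, 0.001]
wrist_force: [0.0, 0.6, -0.5]
width: 0.001
grip_force: 0.0
```

```bash
python3 - <<'E'
from wm import *
s=status.read_state();print(s['tool_pos'].round(4),s['wrist_force'].round(1),s['time'])
p=read_camera('wrist');save(p,'w5.png')
E
```

```text
[0.5237 0.0364 0.1036] [ 0.   0.6 -0.5] 7.2
```

View pics/w5.png

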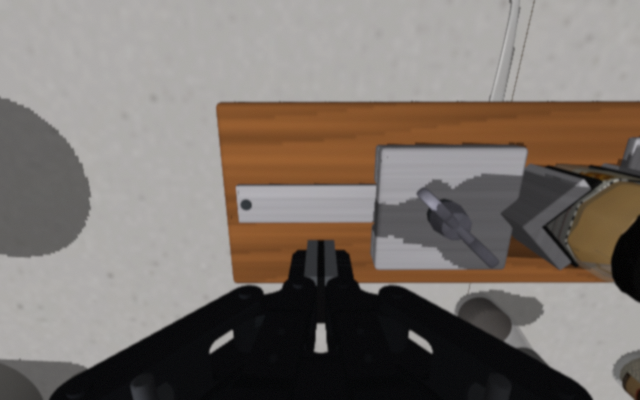

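The bridge corners are now at (377,146), (525,146), (524,268) and (373,268). The wing tips are at (422,192) and (499,262).

```bash
cat > scr.py <<'E'
from wm import *
E
python3 - <<'E'
from wm import *
s=status.read_state()
P=[wray(s,*c,.044) for c in [(377,146),(525,146),(524,268),(375,268)]];print(np.round(P,4).tolist(),np.mean(P,0))
for c in [(422,192),(499,262)]:
  for z in(.060,.070,.08):print(wray(s,*c,z).round(4))
for z in (.052,.072):print('hub',wray(s,449,219,z).round(4))
E
```

```text
[[0.4719, 0.0712, 0.044], [0.4671, 0.1674, 0.044], [0.5557, 0.1891, 0.044], [0.5612, 0.0792, 0.044]] [0.51400122 0.1267201  0.044     ]
[0.497  0.0993 0.06  ]
[0.4943 0.0957 0.07  ]
[0.4915 0.0921 0.08  ]
[0.5433 0.1586 0.06  ]
[0.5381 0.1518 0.07  ]
[0.5328 0.145  0.08  ]
hub [0.5171 0.1232 0.052 ]
hub [0.5098 0.1138 0.072 ]
```

```bash
cat > gen.py <<'E'
from wm import *
import sys
YAW=2.85;ey=np.radians(90+YAW);V=R.from_euler('z',YAW,degrees=True).as_matrix()
def cur(S):
    s=status.read_state();M=R.from_rotvec(s['tcp_rot']).as_matrix()
    phi=np.degrees(np.arctan2(M[1,1],M[0,1]))-90-YAW
    if phi>90:phi-=360
    d=V.T@(s['tool_pos']-np.array([*S,0]))
    return s,phi,d
def pose(phi,r,t,z):
    a=np.radians(phi);return np.array([r*np.cos(a)-t*np.sin(a),r*np.sin(a)+t*np.cos(a),z])
def rel(phi,d):
    a=np.radians(phi);return d[0]*np.cos(a)+d[1]*np.sin(a),-d[0]*np.sin(a)+d[1]*np.cos(a)
def plan(S,segs):
    """segs: (phi,r,t,z,n) ; rows with shift in frame before the turn"""
    s,phi,d=cur(S);print('t',s['time'],'phi',round(phi,1),'r,t',np.round(rel(phi,d),4),'z',d[2].round(4),'q6',s['q'][5].round(2),'F',s['wrist_force'].round(1))
    r,t=rel(phi,d);z=d[2]
    for (p2,r2,t2,z2,n) in segs:
        st=np.array([phi,r,t,z])
        for k in range(1,n+1):
            q=st+(np.array([p2,r2,t2,z2])-st)*k/n
            nd=pose(*q);e=nd-d;rr,tt=rel(phi,e)
            print([0,0,round(phi-q[0],1),round(-rr,4),round(tt,4),round(d[2]-nd[2],4),0],end=',')
            phi=q[0];d=nd
        r,t,z=r2,t2,z2;print()
E
python3 - <<'E'
from gen import *
plan((.5165,.1205),[(-110,.028,.014,.104,16)])
E
```

```text
t 7.25 phi 0.0 r,t [ 0.0011 -0.0843] z 0.1016 q6 -1.6 F [-0.1 -1.2 -0.2]
[0, 0, np.float64(6.9), np.float64(0.0077), np.float64(0.0064), np.float64(-0.0001), 0],[0, 0, np.float64(6.9), np.float64(0.007), np.float64(0.0061), np.float64(-0.0001), 0],[0, 0, np.float64(6.9), np.float64(0.0063), np.float64(0.0059), np.float64(-0.0001), 0],[0, 0, np.float64(6.9), np.float64(0.0055), np.float64(0.0056), np.float64(-0.0001), 0],[0, 0, np.float64(6.9), np.float64(0.0048), np.float64(0.0054), np.float64(-0.0001), 0],[0, 0, np.float64(6.9), np.float64(0.0041), np.float64(0.0051), np.float64(-0.0001), 0],[0, 0, np.float64(6.9), np.float64(0.0034), np.float64(0.0049), np.float64(-0.0001), 0],[0, 0, np.float64(6.9), np.float64(0.0026), np.float64(0.0047), np.float64(-0.0001), 0],[0, 0, np.float64(6.9), np.float64(0.0019), np.float64(0.0044), np.float64(-0.0001), 0],[0, 0, np.float64(6.9), np.float64(0.0012), np.float64(0.0042), np.float64(-0.0001), 0],[0, 0, np.float64(6.9), np.float64(0.0005), np.float64(0.0039), np.float64(-0.0001), 0],[0, 0, np.float64(6.9), np.float64(-0.0003), np.float64(0.0037), np.float64(-0.0001), 0],[0, 0, np.float64(6.9), np.float64(-0.001), np.float64(0.0034), np.float64(-0.0001), 0],[0, 0, np.float64(6.9), np.float64(-0.0017), np.float64(0.0032), np.float64(-0.0001), 0],[0, 0, np.float64(6.9), np.float64(-0.0024), np.float64(0.0029), np.float64(-0.0001), 0],[0, 0, np.float64(6.9), np.float64(-0.0032), np.float64(0.0027), np.float64(-0.0001), 0],
```

>>> {"fn": "drive_tool", "kwargs": {"rows": [[0,0,6.9,0.0077,0.0064,0,0],[0,0,6.9,0.007,0.0061,0,0],[0,0,6.9,0.0063,0.0059,0,0],[0,0,6.9,0.0055,0.0056,0,0],[0,0,6.9,0.0048,0.0054,0,0],[0,0,6.9,0.0041,0.0051,0,0],[0,0,6.9,0.0034,0.0049,0,0],[0,0,6.9,0.0026,0.0047,0,0]]}}

```text
time: 7.92
tool_pos: [0.4947, 0.0877, 0.0984]
tcp_rot: [-1.391, -2.813, 0.003]
wrist_force: [-0.4, 0.4, 0.9]
width: 0.0
grip_force: 0.0
```

>>> {"fn": "drive_tool", "kwargs": {"rows": [[0,0,6.9,0.0019,0.0044,0,0],[0,0,6.9,0.0012,0.0042,0,0],[0,0,6.9,0.0005,0.0039,0,0],[0,0,6.9,-0.0003,0.0037,0,0],[0,0,6.9,-0.001,0.0034,0,0],[0,0,6.9,-0.0017,0.0032,0,0],[0,0,6.9,-0.0024,0.0029,0,0],[0,0,6.6,-0.0032,0.0027,0,0]]}}

```text
time: 8.58
tool_pos: [0.5192, 0.0895, 0.0984]
tcp_rot: [-2.532, -1.856, 0.004]
wrist_force: [0.4, 0.4, 0.1]
width: -0.001
grip_force: 0.0
```

>>> {"fn": "drive_tool", "kwargs": {"rows": [[0,0,0,0,0,0,0],[0,0,0,0,0,0,0]]}}

```text
time: 8.75
tool_pos: [0.5194, 0.0893, 0.0988]
tcp_rot: [-2.525, -1.867, 0.004]
wrist_force: [0.9, 0.7, -0.8]
width: 0.001
grip_force: 0.0
```

```bash
sed -i 's/round(phi-q\[0\],1),round(-rr,4),round(tt,4),round(d\[2\]-nd\[2\],4)/*[float(round(v,4)) for v in (round(phi-q[0],1),-rr,tt,d[2]-nd[2])]/' gen.py
python3 - <<'E'
from gen import *
plan((.5165,.1205),[])
p=read_camera('wrist');save(p,'w6.png')
E
```

```text
t 8.75 phi -109.9 r,t [0.029  0.0119] z 0.0988 q6 0.42 F [ 0.9  0.7 -0.8]
```

View pics/w6.png

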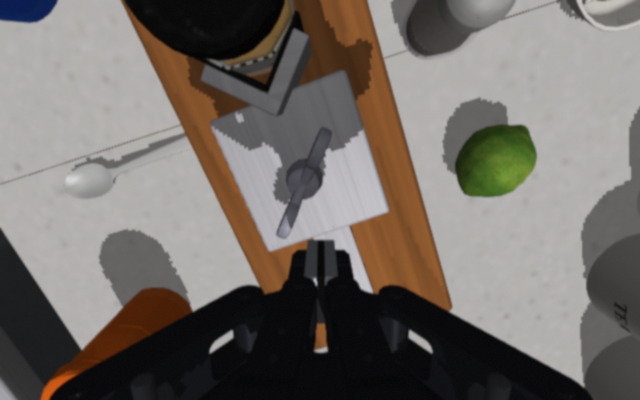

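A clear view: wing tips at (284,233) and (325,132), hub at about (304,180), and bridge corners at (212,123), (346,71), (387,212) and (270,250). The jar is still snug.

```bash
python3 - <<'E'
from gen import *
s=status.read_state()
P=[wray(s,*c,.044) for c in [(212,123),(346,71),(387,212),(270,250)]];m=np.mean(P,0);print(np.round(P,4).tolist(),m,'screw est',m[:2]-.004*np.array([np.cos(ey),np.sin(ey)]))
for z in(.06,.07):
  a,b=wray(s,284,233,z),wray(s,325,132,z);print(z,a,b,(a+b)/2,np.linalg.norm(a-b),np.degrees(np.arctan2(*(b-a)[1::-1]))-YAW)
for z in (.052,.07):print('hub',wray(s,304,180,z).round(4))
plan((.517,.1195),[(-110,.027,.014,.062,2),(-131,.027,.0115,.062,6),(-231,.027,.0115,.060,20),])
E
```

```text
[[0.4731, 0.1693, 0.044], [0.5618, 0.1739, 0.044], [0.5646, 0.0792, 0.044], [0.478, 0.0755, 0.044]] [0.519374  0.1244594 0.044    ] screw est [0.51957289 0.12046435]
0.06 [0.49596012 0.091169   0.06      ] [0.53966862 0.14464479 0.06      ] [0.51781437 0.1179069  0.06      ] 0.06906586549553627 47.8891138620887
0.07 [0.49850518 0.095009   0.07      ] [0.53981059 0.14554469 0.07      ] [0.51915788 0.12027685 0.07      ] 0.06526861686458434 47.88911386208869
hub [0.5181 0.1191 0.052 ]
hub [0.5204 0.1231 0.07  ]
t 8.8 phi -109.9 r,t [0.0281 0.0113] z 0.0991 q6 0.42 F [-1.3 -0.1  0. ]
[0, 0, 0.1, 0.0005, 0.0013, 0.0185, 0],[0, 0, 0.1, 0.0005, 0.0013, 0.0185, 0],
[0, 0, 3.5, -0.0008, -0.0021, 0.0, 0],[0, 0, 3.5, -0.0008, -0.0021, 0.0, 0],[0, 0, 3.5, -0.0007, -0.0021, 0.0, 0],[0, 0, 3.5, -0.0007, -0.0021, 0.0, 0],[0, 0, 3.5, -0.0007, -0.0021, 0.0, 0],[0, 0, 3.5, -0.0007, -0.0021, 0.0, 0],
[0, 0, 5.0, -0.0009, -0.0024, 0.0001, 0],[0, 0, 5.0, -0.0009, -0.0024, 0.0001, 0],[0, 0, 5.0, -0.0009, -0.0024, 0.0001, 0],[0, 0, 5.0, -0.0009, -0.0024, 0.0001, 0],[0, 0, 5.0, -0.0009, -0.0024, 0.0001, 0],[0, 0, 5.0, -0.0009, -0.0024, 0.0001, 0],[0, 0, 5.0, -0.0009, -0.0024, 0.0001, 0],[0, 0, 5.0, -0.0009, -0.0024, 0.0001, 0],[0, 0, 5.0, -0.0009, -0.0024, 0.0001, 0],[0, 0, 5.0, -0.0009, -0.0024, 0.0001, 0],[0, 0, 5.0, -0.0009, -0.0024, 0.0001, 0],[0, 0, 5.0, -0.0009, -0.0024, 0.0001, 0],[0, 0, 5.0, -0.0009, -0.0024, 0.0001, 0],[0, 0, 5.0, -0.0009, -0.0024, 0.0001, 0],[0, 0, 5.0, -0.0009, -0.0024, 0.0001, 0],[0, 0, 5.0, -0.0009, -0.0024, 0.0001, 0],[0, 0, 5.0, -0.0009, -0.0024, 0.0001, 0],[0, 0, 5.0, -0.0009, -0.0024, 0.0001, 0],[0, 0, 5.0, -0.0009, -0.0024, 0.0001, 0],[0, 0, 5.0, -0.0009, -0.0024, 0.0001, 0],
```

>>> {"fn": "drive_tool", "kwargs": {"rows": [[0,0,0,0.0009,0.0017,0.0185,0],[0,0,0,0.0009,0.0017,0.0185,0],[0,0,3.5,-0.0008,-0.0021,0,0],[0,0,3.5,-0.0008,-0.0021,0,0],[0,0,3.5,-0.0007,-0.0021,0,0],[0,0,3.5,-0.0007,-0.0021,0,0],[0,0,3.5,-0.0007,-0.0021,0,0],[0,0,3.5,-0.0007,-0.0021,0,0]]}}

```text
time: 9.47
tool_pos: [0.5108, 0.0914, 0.0627]
tcp_rot: [2.826, 1.372, -0.001]
wrist_force: [0.9, -1.3, -1.2]
width: -0.003
grip_force: 0.9
```

>>> {"fn": "drive_tool", "kwargs": {"rows": [[0,0,5,-0.0009,-0.0024,0,0],[0,0,5,-0.0009,-0.0024,0,0],[0,0,5,-0.0009,-0.0024,0,0],[0,0,5,-0.0009,-0.0024,0,0]]}}

```text
time: 9.8
tool_pos: [0.5011, 0.0955, 0.0626]
tcp_rot: [3.022, 0.858, -0.002]
wrist_force: [0.5, -1.2, -1.7]
width: -0.005
grip_force: 0.9
```

```bash
python3 - <<'E'
from gen import *
plan((.518,.120),[])
E
```

```text
t 9.8 phi -151.1 r,t [0.0272 0.012 ] z 0.0626 q6 1.16 F [ 0.5 -1.2 -1.7]
```

It is in light contact and tracking well. I'll finish stroke 1, stopping at φ=-221 because of the last joint's limit.

>>> {"fn": "drive_tool", "kwargs": {"rows": [[0,0,5,-0.0009,-0.0024,0,0],[0,0,5,-0.0009,-0.0024,0,0],[0,0,5,-0.0009,-0.0024,0,0],[0,0,5,-0.0009,-0.0024,0,0],[0,0,5,-0.0009,-0.0024,0,0],[0,0,5,-0.0009,-0.0024,0,0],[0,0,5,-0.0009,-0.0024,0,0]]}}

```text
time: 10.38
tool_pos: [0.4895, 0.1095, 0.0622]
tcp_rot: [3.139, -0.09, -0.005]
wrist_force: [-1.5, -2.0, -0.8]
width: -0.001
grip_force: 1.0
```

>>> {"fn": "drive_tool", "kwargs": {"rows": [[0,0,5,-0.0009,-0.0024,0,0],[0,0,5,-0.0009,-0.0024,0,0],[0,0,5,-0.0009,-0.0024,0,0],[0,0,5,-0.0009,-0.0024,0,0],[0,0,5,-0.0009,-0.0024,0,0],[0,0,5,-0.0009,-0.0024,0,0],[0,0,5,-0.0009,-0.0024,0,0],[0,0,0,0,0,0,0]]}}

```text
time: 11.05
tool_pos: [0.4885, 0.1276, 0.0621]
tcp_rot: [2.967, -1.027, -0.006]
wrist_force: [-2.9, -0.3, 0.1]
width: -0.0
grip_force: 0.9
```

```bash
python3 - <<'E'
from gen import *
plan((.518,.120),[(-221,.027,.018,.062,1),(-215,.032,.02,.098,2),(-110,.045,.0,.098,15),(-16,.028,.012,.098,14)])
E
```

```text
t 11.05 phi -221.0 r,t [0.0279 0.0122] z 0.0621 q6 2.44 F [-2.9 -0.3  0.1]
[0, 0, -0.0, 0.0009, 0.0058, 0.0001, 0],
[0, 0, -3.0, -0.0015, 0.0025, -0.018, 0],[0, 0, -3.0, -0.0014, 0.0026, -0.018, 0],
[0, 0, -7.0, 0.0017, 0.0025, 0.0, 0],[0, 0, -7.0, 0.0015, 0.0026, 0.0, 0],[0, 0, -7.0, 0.0013, 0.0028, 0.0, 0],[0, 0, -7.0, 0.0012, 0.0029, 0.0, 0],[0, 0, -7.0, 0.001, 0.003, 0.0, 0],[0, 0, -7.0, 0.0009, 0.0031, 0.0, 0],[0, 0, -7.0, 0.0007, 0.0032, 0.0, 0],[0, 0, -7.0, 0.0006, 0.0033, 0.0, 0],[0, 0, -7.0, 0.0004, 0.0035, 0.0, 0],[0, 0, -7.0, 0.0002, 0.0036, 0.0, 0],[0, 0, -7.0, 0.0001, 0.0037, 0.0, 0],[0, 0, -7.0, -0.0001, 0.0038, 0.0, 0],[0, 0, -7.0, -0.0002, 0.0039, 0.0, 0],[0, 0, -7.0, -0.0004, 0.004, 0.0, 0],[0, 0, -7.0, -0.0005, 0.0042, 0.0, 0],
[0, 0, -6.7, 0.0016, 0.006, 0.0, 0],[0, 0, -6.7, 0.0017, 0.0058, 0.0, 0],[0, 0, -6.7, 0.0018, 0.0057, 0.0, 0],[0, 0, -6.7, 0.0019, 0.0055, 0.0, 0],[0, 0, -6.7, 0.002, 0.0054, 0.0, 0],[0, 0, -6.7, 0.0021, 0.0052, 0.0, 0],[0, 0, -6.7, 0.0022, 0.0051, 0.0, 0],[0, 0, -6.7, 0.0023, 0.0049, 0.0, 0],[0, 0, -6.7, 0.0023, 0.0048, 0.0, 0],[0, 0, -6.7, 0.0024, 0.0046, 0.0, 0],[0, 0, -6.7, 0.0025, 0.0045, 0.0, 0],[0, 0, -6.7, 0.0026, 0.0043, 0.0, 0],[0, 0, -6.7, 0.0027, 0.0042, 0.0, 0],[0, 0, -6.7, 0.0028, 0.004, 0.0, 0],
```

Stroke 1 is done with 3 N or less. Now I'll lift and swing back above the wings for stroke 2.

>>> {"fn": "drive_tool", "kwargs": {"rows": [[0,0,0,0.0009,0.0058,0,0],[0,0,-3,-0.0015,0.0025,-0.018,0],[0,0,-3,-0.0015,0.0025,-0.018,0],[0,0,-7,0.0017,0.0025,0,0],[0,0,-7,0.0015,0.0026,0,0],[0,0,-7,0.0013,0.0028,0,0],[0,0,-7,0.0012,0.0029,0,0],[0,0,-7,0.001,0.003,0,0]]}}

```text
time: 11.72
tool_pos: [0.4847, 0.1045, 0.0996]
tcp_rot: [-3.14, -0.091, -0.002]
wrist_force: [-0.3, -0.8, -0.1]
width: 0.005
grip_force: 0.0
```

>>> {"fn": "drive_tool", "kwargs": {"rows": [[0,0,-7,0.0009,0.0031,0,0],[0,0,-7,0.0007,0.0032,0,0],[0,0,-7,0.0006,0.0033,0,0],[0,0,-7,0.0004,0.0035,0,0],[0,0,-7,0.0002,0.0036,0,0],[0,0,-7,0.0001,0.0037,0,0],[0,0,-7,-0.0001,0.0038,0,0],[0,0,-7,-0.0002,0.0039,0,0]]}}

```text
time: 12.38
tool_pos: [0.5002, 0.0811, 0.0995]
tcp_rot: [2.729, 1.555, 0.002]
wrist_force: [0.1, -0.4, -0.2]
width: 0.001
grip_force: 0.0
```

>>> {"fn": "drive_tool", "kwargs": {"rows": [[0,0,-7,-0.0004,0.004,0,0],[0,0,-7,-0.0005,0.0042,0,0],[0,0,-6.7,0.0016,0.006,0,0],[0,0,-6.7,0.0017,0.0058,0,0],[0,0,-6.7,0.0018,0.0057,0,0],[0,0,-6.7,0.0019,0.0055,0,0],[0,0,-6.7,0.002,0.0054,0,0],[0,0,-6.7,0.0021,0.0052,0,0]]}}

```text
time: 13.05
tool_pos: [0.5402, 0.0869, 0.0996]
tcp_rot: [1.722, 2.626, 0.001]
wrist_force: [-0.5, -0.3, -0.1]
width: -0.0
grip_force: 0.0
```

>>> {"fn": "drive_tool", "kwargs": {"rows": [[0,0,-6.7,0.0022,0.0051,0,0],[0,0,-6.7,0.0023,0.0049,0,0],[0,0,-6.7,0.0023,0.0048,0,0],[0,0,-6.7,0.0024,0.0046,0,0],[0,0,-6.7,0.0025,0.0045,0,0],[0,0,-6.7,0.0026,0.0043,0,0],[0,0,-6.7,0.0027,0.0042,0,0],[0,0,-6.7,0.0028,0.004,0,0]]}}

```text
time: 13.72
tool_pos: [0.5506, 0.125, 0.0995]
tcp_rot: [0.353, 3.121, 0.0]
wrist_force: [0.8, 0.6, -0.7]
width: 0.002
grip_force: 0.0
```

>>> {"fn": "drive_tool", "kwargs": {"rows": [[0,0,0,0,0,0,0],[0,0,0,0,0,0,0]]}}

```text
time: 13.88
tool_pos: [0.5503, 0.1249, 0.0994]
tcp_rot: [0.368, 3.119, -0.0]
wrist_force: [-0.3, 0.2, 0.4]
width: -0.001
grip_force: 0.0
```

```bash
python3 - <<'E'
from gen import *
plan((.518,.120),[(-16,.027,.012,.059,2)])
p=read_camera('wrist');save(p,'w7.png')
E
```

```text
t 13.8833 phi -16.3 r,t [0.0303 0.0123] z 0.0994 q6 -1.16 F [-0.3  0.2  0.4]
[0, 0, -0.2, 0.0017, -0.0001, 0.0202, 0],[0, 0, -0.2, 0.0017, -0.0001, 0.0202, 0],
```

View pics/w7.png

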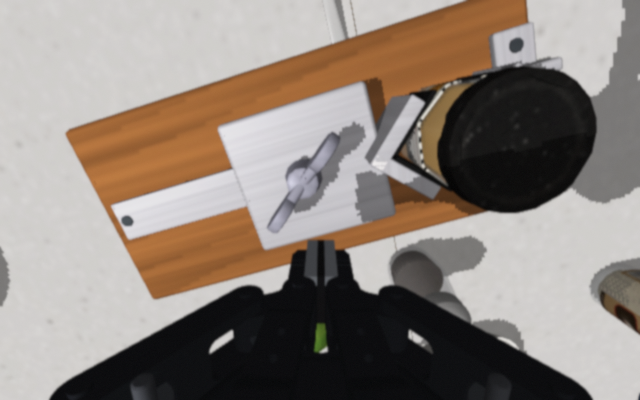

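The jar is still snug. The wing tips are at (272,230) and (336,135).

```bash
python3 - <<'E'
from gen import *
s=status.read_state()
for z in(.058,.068):
  a,b=wray(s,272,230,z),wray(s,336,135,z);print(z,(a+b)/2,np.linalg.norm(a-b),np.degrees(np.arctan2(*(a-b)[1::-1]))-YAW)
P=[wray(s,*c,.044) for c in [(219,128),(363,82),(395,213),(265,249)]];m=np.mean(P,0);print(m)
E
```

```text
0.058 [0.52210835 0.12057942 0.058     ] 0.07322779118655795 -50.11760088017801
0.068 [0.51967432 0.12178031 0.068     ] 0.06925307428963157 -50.11760088017801
[0.51851057 0.12606816 0.044     ]
```

Screw turn is about 4.0 rad now. Stroke 2 is a full half turn.

>>> {"fn": "drive_tool", "kwargs": {"rows": [[0,0,0,0.0017,0,0.0202,0],[0,0,0,0.0017,0,0.0202,0],[0,0,5,-0.0009,-0.0024,0,0],[0,0,5,-0.0009,-0.0024,0,0],[0,0,5,-0.0009,-0.0024,0,0],[0,0,5,-0.0009,-0.0024,0,0],[0,0,5,-0.0009,-0.0024,0,0],[0,0,5,-0.0009,-0.0024,0,0]]}}

```text
time: 14.6
tool_pos: [0.5461, 0.1106, 0.059]
tcp_rot: [1.171, 2.914, 0.002]
wrist_force: [0.8, 1.7, -1.3]
width: -0.007
grip_force: 0.9
```

>>> {"fn": "drive_tool", "kwargs": {"rows": [[0,0,5,-0.0009,-0.0024,0,0],[0,0,5,-0.0009,-0.0024,0,0],[0,0,5,-0.0009,-0.0024,0,0],[0,0,5,-0.0009,-0.0024,0,0]]}}

```text
time: 14.93
tool_pos: [0.5412, 0.1017, 0.0591]
tcp_rot: [1.659, 2.666, 0.002]
wrist_force: [2.1, 1.1, -0.6]
width: -0.0
grip_force: 0.9
```

```bash
python3 - <<'E'
from gen import *
plan((.5187,.1208),[(-126,.027,.012,.058,10)])
E
```

```text
t 14.9333 phi -66.6 r,t [0.0271 0.0117] z 0.0591 q6 -0.32 F [ 2.1  1.1 -0.6]
[0, 0, 5.9, -0.0011, -0.0028, 0.0001, 0],[0, 0, 5.9, -0.0011, -0.0028, 0.0001, 0],[0, 0, 5.9, -0.0011, -0.0028, 0.0001, 0],[0, 0, 5.9, -0.0011, -0.0028, 0.0001, 0],[0, 0, 5.9, -0.0011, -0.0028, 0.0001, 0],[0, 0, 5.9, -0.0011, -0.0028, 0.0001, 0],[0, 0, 5.9, -0.0011, -0.0028, 0.0001, 0],[0, 0, 5.9, -0.0011, -0.0028, 0.0001, 0],[0, 0, 5.9, -0.0011, -0.0028, 0.0001, 0],[0, 0, 5.9, -0.0011, -0.0028, 0.0001, 0],
```

154° remain to φ=-221, which is 26 rows at 5.9°.

>>> {"fn": "drive_tool", "kwargs": {"rows": [[0,0,5.9,-0.0011,-0.0028,0,0],[0,0,5.9,-0.0011,-0.0028,0,0],[0,0,5.9,-0.0011,-0.0028,0,0],[0,0,5.9,-0.0011,-0.0028,0,0],[0,0,5.9,-0.0011,-0.0028,0,0],[0,0,5.9,-0.0011,-0.0028,0,0],[0,0,5.9,-0.0011,-0.0028,0.0005,0],[0,0,5.9,-0.0011,-0.0028,0.0005,0]]}}

```text
time: 15.6
tool_pos: [0.5207, 0.0905, 0.0585]
tcp_rot: [2.588, 1.778, 0.003]
wrist_force: [1.0, -1.1, 1.6]
width: 0.001
grip_force: 0.9
```

>>> {"fn": "drive_tool", "kwargs": {"rows": [[0,0,5.9,-0.0011,-0.0028,0,0],[0,0,5.9,-0.0011,-0.0028,0,0],[0,0,5.9,-0.0011,-0.0028,0,0],[0,0,5.9,-0.0011,-0.0028,0,0],[0,0,5.9,-0.0011,-0.0028,0,0],[0,0,5.9,-0.0011,-0.0028,0,0],[0,0,5.9,-0.0011,-0.0028,0,0],[0,0,5.9,-0.0011,-0.0028,0,0]]}}

```text
time: 16.27
tool_pos: [0.4975, 0.0982, 0.058]
tcp_rot: [3.084, 0.594, 0.0]
wrist_force: [-0.9, -1.7, 0.5]
width: 0.001
grip_force: 1.0
```

```bash
python3 - <<'E'
from gen import *
plan((.5187,.1208),[(-221,.027,.012,.058,10)])
E
```

```text
t 16.2667 phi -161.1 r,t [0.0281 0.0131] z 0.058 q6 1.34 F [-0.9 -1.7  0.5]
[0, 0, 6.0, -0.0011, -0.0031, 0.0, 0],[0, 0, 6.0, -0.0011, -0.0031, 0.0, 0],[0, 0, 6.0, -0.0011, -0.0031, 0.0, 0],[0, 0, 6.0, -0.0011, -0.0031, 0.0, 0],[0, 0, 6.0, -0.0011, -0.0031, 0.0, 0],[0, 0, 6.0, -0.001, -0.003, 0.0, 0],[0, 0, 6.0, -0.001, -0.003, 0.0, 0],[0, 0, 6.0, -0.001, -0.003, 0.0, 0],[0, 0, 6.0, -0.001, -0.003, 0.0, 0],[0, 0, 6.0, -0.001, -0.003, 0.0, 0],
```

>>> {"fn": "drive_tool", "kwargs": {"rows": [[0,0,6,-0.0011,-0.0031,0,0],[0,0,6,-0.0011,-0.0031,0,0],[0,0,6,-0.0011,-0.0031,0,0],[0,0,6,-0.0011,-0.0031,0,0],[0,0,6,-0.0011,-0.0031,0,0]]}}

```text
time: 16.68
tool_pos: [0.4888, 0.1124, 0.0576]
tcp_rot: [3.132, -0.225, -0.002]
wrist_force: [-1.2, -1.8, -0.4]
width: 0.002
grip_force: 1.0
```

>>> {"fn": "drive_tool", "kwargs": {"rows": [[0,0,6,-0.001,-0.003,0,0],[0,0,6,-0.001,-0.003,0,0],[0,0,6,-0.001,-0.003,0,0],[0,0,6,-0.001,-0.003,0,0],[0,0,6,-0.001,-0.003,0,0],[0,0,0,0,0,0,0]]}}

```text
time: 17.18
tool_pos: [0.4887, 0.1286, 0.0573]
tcp_rot: [2.969, -1.023, -0.003]
wrist_force: [-0.8, -0.1, -0.2]
width: -0.006
grip_force: 0.9
```

>>> {"fn": "drive_tool", "kwargs": {"rows": [[0,0,0,0.0009,0.0058,0,0],[0,0,-3,-0.0015,0.0025,-0.02,0],[0,0,-3,-0.0015,0.0025,-0.02,0],[0,0,-7,0.0017,0.0025,0,0],[0,0,-7,0.0015,0.0026,0,0],[0,0,-7,0.0013,0.0028,0,0],[0,0,-7,0.0012,0.0029,0,0],[0,0,-7,0.001,0.003,0,0]]}}

```text
time: 17.85
tool_pos: [0.4843, 0.1055, 0.0984]
tcp_rot: [3.14, 0.1, 0.003]
wrist_force: [0.7, -0.0, 0.3]
width: 0.0
grip_force: 0.0
```

>>> {"fn": "drive_tool", "kwargs": {"rows": [[0,0,-7,0.0009,0.0031,0,0],[0,0,-7,0.0007,0.0032,0,0],[0,0,-7,0.0006,0.0033,0,0],[0,0,-7,0.0004,0.0035,0,0],[0,0,-7,0.0002,0.0036,0,0],[0,0,-7,0.0001,0.0037,0,0],[0,0,-7,-0.0001,0.0038,0,0],[0,0,-7,-0.0002,0.0039,0,0]]}}

```text
time: 18.52
tool_pos: [0.5, 0.0822, 0.0983]
tcp_rot: [2.725, 1.562, 0.002]
wrist_force: [-0.2, 0.3, 0.6]
width: 0.0
grip_force: 0.0
```

>>> {"fn": "drive_tool", "kwargs": {"rows": [[0,0,-7,-0.0004,0.004,0,0],[0,0,-7,-0.0005,0.0042,0,0],[0,0,-6.7,0.0016,0.006,0,0],[0,0,-6.7,0.0017,0.0058,0,0],[0,0,-6.7,0.0018,0.0057,0,0],[0,0,-6.7,0.0019,0.0055,0,0],[0,0,-6.7,0.002,0.0054,0,0],[0,0,-6.7,0.0021,0.0052,0,0]]}}

```text
time: 19.18
tool_pos: [0.5399, 0.0883, 0.0983]
tcp_rot: [1.715, 2.631, 0.001]
wrist_force: [-0.6, -0.1, -0.2]
width: -0.001
grip_force: 0.0
```

>>> {"fn": "drive_tool", "kwargs": {"rows": [[0,0,-6.7,0.0022,0.0051,0,0],[0,0,-6.7,0.0023,0.0049,0,0],[0,0,-6.7,0.0023,0.0048,0,0],[0,0,-6.7,0.0024,0.0046,0,0],[0,0,-6.7,0.0025,0.0045,0,0],[0,0,-6.7,0.0026,0.0043,0,0],[0,0,-6.7,0.0027,0.0042,0,0],[0,0,-6.7,0.0028,0.004,0,0]]}}

```text
time: 19.85
tool_pos: [0.5501, 0.1265, 0.0983]
tcp_rot: [0.344, 3.121, 0.0]
wrist_force: [0.9, -0.3, 0.1]
width: 0.002
grip_force: 0.0
```

>>> {"fn": "drive_tool", "kwargs": {"rows": [[0,0,0,0,0,0,0],[0,0,0,0,0,0,0]]}}

```text
time: 20.02
tool_pos: [0.5497, 0.1265, 0.0982]
tcp_rot: [0.359, 3.12, 0.0]
wrist_force: [-0.5, -0.6, 0.3]
width: -0.002
grip_force: 0.0
```

```bash
cat > ang.py <<'E'
from gen import *
S=(.5187,.1208)
plan(S,[(-16,.027,.012,.055,2)])
s=status.read_state();p=read_camera('wrist')
for m in masks_of(p,'thumbscrew'):
    k=m['mask'].astype('uint8');v,u=np.nonzero(k)
    if len(u)>6000: print('big',len(u));continue
    X=np.array([wray(s,a,b,.065)[:2] for a,b in zip(u,v)]);c=X.mean(0);w,E=np.linalg.eigh(np.cov((X-c).T));e=E[:,1]
    L=(X-c)@e;print(round(m['score'],2),len(u),c.round(4),'len',(L.max()-L.min()).round(4),'ang',np.degrees(np.arctan2(e[1],e[0]))-YAW)
E
python3 ang.py
```

```text
t 20.0167 phi -16.0 r,t [0.0289 0.0126] z 0.0982 q6 -1.16 F [-0.5 -0.6  0.3]
[0, 0, 0.0, 0.001, -0.0003, 0.0216, 0],[0, 0, 0.0, 0.001, -0.0003, 0.0216, 0],
0.65 2282 [0.5173 0.1225] len 0.0718 ang 127.63815906613303
```

Screw turn is about 7.2 rad, with the wing at -52°. Stroke 3 should carry it to about 9.3.

>>> {"fn": "drive_tool", "kwargs": {"rows": [[0,0,0,0.001,0,0.021,0],[0,0,0,0.001,0,0.021,0],[0,0,5,-0.0009,-0.0024,0,0],[0,0,5,-0.0009,-0.0024,0,0],[0,0,5,-0.0009,-0.0024,0,0],[0,0,5,-0.0009,-0.0024,0,0],[0,0,5,-0.0009,-0.0024,0,0],[0,0,5,-0.0009,-0.0024,0,0]]}}

```text
time: 20.78
tool_pos: [0.5468, 0.112, 0.056]
tcp_rot: [1.161, 2.918, 0.002]
wrist_force: [1.9, 1.7, -0.9]
width: -0.003
grip_force: 0.9
```

>>> {"fn": "drive_tool", "kwargs": {"rows": [[0,0,5.9,-0.0011,-0.0028,0,0],[0,0,5.9,-0.0011,-0.0028,0,0],[0,0,5.9,-0.0011,-0.0028,0,0],[0,0,5.9,-0.0011,-0.0028,0,0],[0,0,5.9,-0.0011,-0.0028,0,0],[0,0,5.9,-0.0011,-0.0028,0,0],[0,0,5.9,-0.0011,-0.0028,0,0],[0,0,5.9,-0.0011,-0.0028,0,0]]}}

```text
time: 21.45
tool_pos: [0.5314, 0.0942, 0.0561]
tcp_rot: [2.232, 2.208, 0.002]
wrist_force: [1.6, 0.5, -1.0]
width: -0.006
grip_force: 1.0
```

>>> {"fn": "drive_tool", "kwargs": {"rows": [[0,0,5.9,-0.0011,-0.0028,0,0],[0,0,5.9,-0.0011,-0.0028,0,0],[0,0,5.9,-0.0011,-0.0028,0,0],[0,0,5.9,-0.0011,-0.0028,0,0]]}}

```text
time: 21.78
tool_pos: [0.5194, 0.0914, 0.056]
tcp_rot: [2.637, 1.705, 0.001]
wrist_force: [0.9, -0.9, -1.9]
width: -0.001
grip_force: 1.0
```

```bash
python3 - <<'E'
from gen import *
plan((.5187,.1208),[(-164,.027,.012,.055,12)])
E
```

```text
t 21.7833 phi -117.1 r,t [0.0265 0.0127] z 0.056 q6 0.55 F [ 0.9 -0.9 -1.9]
[0, 0, 3.9, -0.0008, -0.0019, 0.0001, 0],[0, 0, 3.9, -0.0008, -0.0019, 0.0001, 0],[0, 0, 3.9, -0.0008, -0.0019, 0.0001, 0],[0, 0, 3.9, -0.0008, -0.0019, 0.0001, 0],[0, 0, 3.9, -0.0008, -0.0019, 0.0001, 0],[0, 0, 3.9, -0.0008, -0.0019, 0.0001, 0],[0, 0, 3.9, -0.0008, -0.0019, 0.0001, 0],[0, 0, 3.9, -0.0008, -0.0019, 0.0001, 0],[0, 0, 3.9, -0.0008, -0.0019, 0.0001, 0],[0, 0, 3.9, -0.0008, -0.0019, 0.0001, 0],[0, 0, 3.9, -0.0008, -0.0019, 0.0001, 0],[0, 0, 3.9, -0.0008, -0.0019, 0.0001, 0],
```

>>> {"fn": "drive_tool", "kwargs": {"rows": [[0,0,3.9,-0.0008,-0.0019,0,0],[0,0,3.9,-0.0008,-0.0019,0,0],[0,0,3.9,-0.0008,-0.0019,0,0],[0,0,3.9,-0.0008,-0.0019,0,0],[0,0,3.9,-0.0008,-0.0019,0,0],[0,0,3.9,-0.0008,-0.0019,0,0]]}}

```text
time: 22.28
tool_pos: [0.5071, 0.0937, 0.0559]
tcp_rot: [2.927, 1.138, 0.001]
wrist_force: [1.0, -1.3, -1.3]
width: -0.003
grip_force: 1.1
```

>>> {"fn": "drive_tool", "kwargs": {"rows": [[0,0,3.9,-0.0008,-0.0019,0,0],[0,0,3.9,-0.0008,-0.0019,0,0],[0,0,3.9,-0.0008,-0.0019,0,0]]}}

```text
time: 22.53
tool_pos: [0.5017, 0.0967, 0.0559]
tcp_rot: [3.028, 0.834, 0.001]
wrist_force: [1.4, -0.6, -1.4]
width: -0.0
grip_force: 1.1
```

>>> {"fn": "drive_tool", "kwargs": {"rows": [[0,0,3.9,-0.0008,-0.0019,0,0],[0,0,3.9,-0.0008,-0.0019,0,0]]}}

```text
time: 22.7
tool_pos: [0.4984, 0.0991, 0.0559]
tcp_rot: [3.077, 0.626, 0.001]
wrist_force: [0.7, -3.2, -1.7]
width: -0.0
grip_force: 1.2
```

>>> {"fn": "drive_tool", "kwargs": {"rows": [[0,0,3.9,-0.0008,-0.0019,0,0],[0,0,3.9,-0.0008,-0.0019,0,0]]}}

```text
time: 22.87
tool_pos: [0.4955, 0.102, 0.0559]
tcp_rot: [3.113, 0.415, 0.001]
wrist_force: [1.2, -2.5, -1.3]
width: -0.006
grip_force: 1.3
```

>>> {"fn": "drive_tool", "kwargs": {"rows": [[0,0,3.9,-0.0008,-0.0019,0,0],[0,0,3.9,-0.0008,-0.0019,0,0]]}}

```text
time: 23.03
tool_pos: [0.493, 0.1053, 0.0558]
tcp_rot: [3.134, 0.202, 0.001]
wrist_force: [1.7, -3.1, -1.6]
width: -0.0
grip_force: 1.3
```

```bash
python3 - <<'E'
from gen import *
plan((.5187,.1208),[])
E
```

```text
t 23.0333 phi -175.5 r,t [0.0275 0.0121] z 0.0558 q6 1.6 F [ 1.7 -3.1 -1.6]
```

>>> {"fn": "drive_tool", "kwargs": {"rows": [[0,0,3.9,-0.0008,-0.0019,0,0],[0,0,3.9,-0.0008,-0.0019,0,0],[0,0,0,0,0,0,0]]}}

```text
time: 23.28
tool_pos: [0.4909, 0.1092, 0.0558]
tcp_rot: [3.141, -0.008, 0.001]
wrist_force: [0.8, -2.7, -0.4]
width: 0.0
grip_force: 1.2
```

>>> {"fn": "drive_tool", "kwargs": {"rows": [[0,0,3,-0.0007,-0.0016,0,0],[0,0,0,0,0,0,0],[0,0,0,0,0,0,0]]}}

```text
time: 23.53
tool_pos: [0.4902, 0.111, 0.0559]
tcp_rot: [3.14, -0.083, 0.0]
wrist_force: [1.9, -3.1, -1.3]
width: -0.0
grip_force: 1.3
```

```bash
python3 ang.py
```

```text
t 23.5333 phi -185.9 r,t [0.028  0.0112] z 0.0559 q6 1.8 F [ 1.9 -3.1 -1.3]
[0, 0, -84.9, 0.0371, 0.0172, 0.0004, 0],[0, 0, -84.9, 0.0371, 0.0163, 0.0004, 0],
0.76 3310 [0.5205 0.1202] len 0.0719 ang 160.51422300651777
big 113149
```

>>> {"fn": "drive_tool", "kwargs": {"rows": [[0,0,0,0.0,0.006,0,0],[0,0,0,0,0.008,0,0],[0,0,0,0,0.003,-0.021,0],[0,0,0,0,0,-0.021,0],[0,0,0,0,0,0,0],[0,0,0,0,0,0,0]]}}

```text
time: 24.13
tool_pos: [0.4905, 0.0945, 0.0994]
tcp_rot: [-3.139, 0.086, -0.006]
wrist_force: [0.3, -0.1, -0.2]
width: 0.002
grip_force: 0.0
```

```bash
python3 ang.py; python3 - <<'E'
from h import *
save(read_camera('wrist'),'w8.png')
E
```

```text
t 24.1333 phi -186.0 r,t [0.0267 0.0278] z 0.0994 q6 1.77 F [ 0.3 -0.1 -0.2]
[0, 0, -85.0, 0.0442, 0.0007, 0.0222, 0],[0, 0, -85.0, 0.0365, 0.008, 0.0222, 0],
0.69 2184 [0.52   0.1198] len 0.071 ang 159.5317183788027
```

View pics/w8.png

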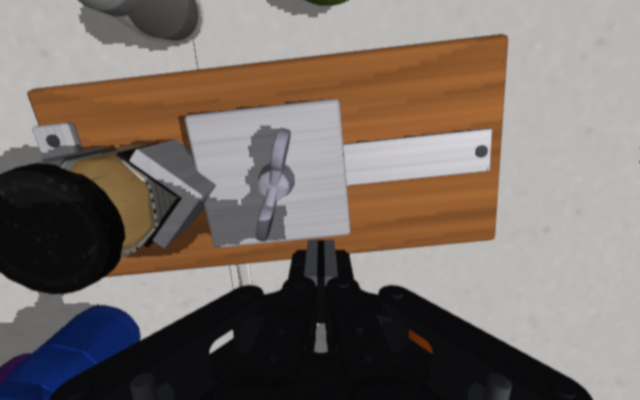

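The wing is at 160° ≡ -20.5° and did not spring back when released, so it isn't clamped yet. I'll make another monitored stroke from the +x side.

```bash
python3 - <<'E'
from gen import *
plan((.5187,.1208),[(-100,.035,.015,.099,13),(12,.028,.013,.099,16)])
E
```

```text
t 24.2833 phi -186.0 r,t [0.0291 0.028 ] z 0.0969 q6 1.77 F [-0.4  0.9  0.2]
[0, 0, -6.6, 0.0029, 0.0022, -0.0002, 0],[0, 0, -6.6, 0.0027, 0.0023, -0.0002, 0],[0, 0, -6.6, 0.0026, 0.0023, -0.0002, 0],[0, 0, -6.6, 0.0025, 0.0024, -0.0002, 0],[0, 0, -6.6, 0.0024, 0.0025, -0.0002, 0],[0, 0, -6.6, 0.0023, 0.0025, -0.0002, 0],[0, 0, -6.6, 0.0022, 0.0026, -0.0002, 0],[0, 0, -6.6, 0.0021, 0.0026, -0.0002, 0],[0, 0, -6.6, 0.002, 0.0027, -0.0002, 0],[0, 0, -6.6, 0.0018, 0.0028, -0.0002, 0],[0, 0, -6.6, 0.0017, 0.0028, -0.0002, 0],[0, 0, -6.6, 0.0016, 0.0029, -0.0002, 0],[0, 0, -6.6, 0.0015, 0.0029, -0.0002, 0],
[0, 0, -7.0, 0.0025, 0.004, 0.0, 0],[0, 0, -7.0, 0.0025, 0.0039, 0.0, 0],[0, 0, -7.0, 0.0025, 0.0039, 0.0, 0],[0, 0, -7.0, 0.0025, 0.0038, 0.0, 0],[0, 0, -7.0, 0.0024, 0.0038, 0.0, 0],[0, 0, -7.0, 0.0024, 0.0037, 0.0, 0],[0, 0, -7.0, 0.0024, 0.0037, 0.0, 0],[0, 0, -7.0, 0.0024, 0.0036, 0.0, 0],[0, 0, -7.0, 0.0024, 0.0036, 0.0, 0],[0, 0, -7.0, 0.0023, 0.0035, 0.0, 0],[0, 0, -7.0, 0.0023, 0.0035, 0.0, 0],[0, 0, -7.0, 0.0023, 0.0034, 0.0, 0],[0, 0, -7.0, 0.0023, 0.0033, 0.0, 0],[0, 0, -7.0, 0.0023, 0.0033, 0.0, 0],[0, 0, -7.0, 0.0022, 0.0032, 0.0, 0],[0, 0, -7.0, 0.0022, 0.0032, 0.0, 0],
```

>>> {"fn": "drive_tool", "kwargs": {"rows": [[0,0,-6.6,0.0028,0.0022,0,0],[0,0,-6.6,0.0027,0.0023,0,0],[0,0,-6.6,0.0026,0.0023,0,0],[0,0,-6.6,0.0025,0.0024,0,0],[0,0,-6.6,0.0024,0.0025,0,0],[0,0,-6.6,0.0023,0.0025,0,0],[0,0,-6.6,0.0022,0.0026,0,0],[0,0,-6.6,0.0021,0.0026,0,0]]}}

```text
time: 24.95
tool_pos: [0.5127, 0.083, 0.0964]
tcp_rot: [-2.846, -1.328, 0.004]
wrist_force: [-0.1, 0.4, 0.0]
width: -0.001
grip_force: 0.0
```

>>> {"fn": "drive_tool", "kwargs": {"rows": [[0,0,-6.6,0.002,0.0027,0,0],[0,0,-6.6,0.0018,0.0028,0,0],[0,0,-6.6,0.0017,0.0028,0,0],[0,0,-6.6,0.0016,0.0029,0,0],[0,0,-6.6,0.0015,0.0029,0,0],[0,0,-7,0.0025,0.004,0,0],[0,0,-7,0.0025,0.0039,0,0],[0,0,-7,0.0025,0.0039,0,0]]}}

```text
time: 25.62
tool_pos: [0.541, 0.0916, 0.0963]
tcp_rot: [-1.932, -2.475, 0.003]
wrist_force: [-0.8, -0.5, -0.6]
width: 0.003
grip_force: 0.0
```

>>> {"fn": "drive_tool", "kwargs": {"rows": [[0,0,-7,0.0025,0.0038,0,0],[0,0,-7,0.0024,0.0038,0,0],[0,0,-7,0.0024,0.0037,0,0],[0,0,-7,0.0024,0.0037,0,0],[0,0,-7,0.0024,0.0036,0,0],[0,0,-7,0.0024,0.0036,0,0],[0,0,-7,0.0023,0.0035,0,0]]}}

```text
time: 26.2
tool_pos: [0.5523, 0.1193, 0.0963]
tcp_rot: [-0.732, -3.053, 0.001]
wrist_force: [0.3, 0.3, -0.0]
width: -0.0
grip_force: 0.0
```

>>> {"fn": "drive_tool", "kwargs": {"rows": [[0,0,-7,0.0023,0.0035,0,0],[0,0,-7,0.0023,0.0034,0,0],[0,0,-7,0.0023,0.0033,0,0],[0,0,-7,0.0023,0.0033,0,0],[0,0,-7,0.0022,0.0032,0,0],[0,0,-7,0.0022,0.0032,0,0],[0,0,0,0,0,0,0],[0,0,0,0,0,0,0]]}}

```text
time: 26.87
tool_pos: [0.5427, 0.1406, 0.0967]
tcp_rot: [0.397, -3.114, 0.0]
wrist_force: [0.6, -0.5, 0.3]
width: -0.002
grip_force: 0.0
```

```bash
python3 ang.py; python3 - <<'E'
from gen import *
plan((.5187,.1208),[(12,.027,.013,.055,2)])
E
```

```text
t 26.8667 phi 11.7 r,t [0.0282 0.0132] z 0.0967 q6 -1.62 F [ 0.6 -0.5  0.3]
[0, 0, 13.8, -0.0016, -0.0076, 0.0208, 0],[0, 0, 13.8, -0.0015, -0.0074, 0.0208, 0],
0.7 2210 [0.5161 0.1222] len 0.0702 ang 160.33507520181098
t 26.9667 phi 11.7 r,t [0.0287 0.0129] z 0.0972 q6 -1.62 F [0.5 0.8 1. ]
[0, 0, -0.2, 0.0009, 0.0001, 0.0211, 0],[0, 0, -0.2, 0.0009, 0.0001, 0.0211, 0],
```

>>> {"fn": "drive_tool", "kwargs": {"rows": [[0,0,0,0.0009,0,0.021,0],[0,0,0,0.0009,0,0.021,0],[0,0,5,-0.0009,-0.0024,0,0],[0,0,5,-0.0009,-0.0024,0,0],[0,0,5,-0.0009,-0.0024,0,0],[0,0,4,-0.0008,-0.0019,0,0],[0,0,4,-0.0008,-0.0019,0,0]]}}

```text
time: 27.55
tool_pos: [0.5472, 0.13, 0.0554]
tcp_rot: [-0.238, -3.132, -0.002]
wrist_force: [0.2, 3.1, -1.8]
width: 0.005
grip_force: 1.6
```

>>> {"fn": "drive_tool", "kwargs": {"rows": [[0,0,4,-0.0008,-0.0019,0,0],[0,0,4,-0.0008,-0.0019,0,0]]}}

```text
time: 27.72
tool_pos: [0.5482, 0.1262, 0.0554]
tcp_rot: [-0.456, -3.108, -0.002]
wrist_force: [1.3, 3.0, -2.6]
width: -0.006
grip_force: 1.7
```

>>> {"fn": "drive_tool", "kwargs": {"rows": [[0,0,4,-0.0008,-0.0019,0,0],[0,0,4,-0.0008,-0.0019,0,0]]}}

```text
time: 27.88
tool_pos: [0.549, 0.1229, 0.0555]
tcp_rot: [0.673, 3.068, 0.005]
wrist_force: [2.9, 8.2, -5.0]
width: -0.004
grip_force: 4.4
```

The force rose sharply to about 9 N at a wing angle of about -37°, which matches the hard end at 10 rad. I'll back off and see where the screw settles.

>>> {"fn": "drive_tool", "kwargs": {"rows": [[0,0,0,0,0.006,0,0],[0,0,0,0,0.006,-0.01,0],[0,0,0,0,0,-0.021,0],[0,0,0,0,0,-0.011,0],[0,0,0,0,0,0,0],[0,0,0,0,0,0,0]]}}

```text
time: 28.38
tool_pos: [0.5545, 0.1328, 0.0993]
tcp_rot: [0.661, 3.068, 0.002]
wrist_force: [0.9, -0.3, 1.0]
width: 0.0
grip_force: 0.0
```

```bash
python3 ang.py; cat > pix.py <<'E'
from gen import *
s=status.read_state();p=read_camera('wrist')
for n in('jar','jaw_slide'):
  for m in masks_of(p,n): print(n,round(m['score'],2),np.round(m['bbox']),m['mask'].sum())
E
python3 pix.py
```

```text
t 28.3833 phi -27.2 r,t [0.0277 0.0257] z 0.0993 q6 -0.95 F [ 0.9 -0.3  1. ]
[0, 0, -5.6, 0.0023, -0.0043, 0.0222, 0],[0, 0, -5.6, 0.0017, -0.0043, 0.0222, 0],
0.93 2153 [0.517  0.1234] len 0.0704 ang 146.6236713620358
0.41 1375 [0.638  0.3068] len 0.0416 ang -181.6289642147843
jar 0.8 [377.  24. 556. 185.] 21749
jar 0.73 [ 3.  0. 93. 45.] 3590
jaw_slide 0.91 [191.  67. 419. 259.] 23072
jaw_slide 0.73 [266. 128. 299. 244.] 2194
```

The wing settled at -33.4°, so screw_turn is either 10.0 (the hard end) or 6.87 if a half turn was lost. I'll test that with a gentle push: hard resistance with no rotation means it is tight.

>>> {"fn": "drive_tool", "kwargs": {"rows": [[0,0,0,0,0,0.022,0],[0,0,0,0,-0.002,0.021,0],[0,0,0,0,-0.004,0,0],[0,0,0,0,-0.004,0,0],[0,0,0,0,0,0,0]]}}

```text
time: 29.05
tool_pos: [0.5487, 0.1239, 0.0546]
tcp_rot: [-0.663, -3.07, -0.002]
wrist_force: [0.5, 1.8, -0.4]
width: 0.001
grip_force: 0.8
```

>>> {"fn": "drive_tool", "kwargs": {"rows": [[0,0,2,-0.0004,-0.001,0,0],[0,0,2,-0.0004,-0.001,0,0],[0,0,0,0,0,0,0]]}}

```text
time: 29.3
tool_pos: [0.55, 0.1222, 0.056]
tcp_rot: [0.772, 3.044, 0.004]
wrist_force: [1.0, 4.6, -3.2]
width: -0.003
grip_force: 2.3
```

>>> {"fn": "drive_tool", "kwargs": {"rows": [[0,0,2,-0.0004,-0.001,0,0],[0,0,2,-0.0004,-0.001,0,0],[0,0,0,0,0,0,0]]}}

```text
time: 29.55
tool_pos: [0.5506, 0.1213, 0.0562]
tcp_rot: [0.878, 3.013, 0.008]
wrist_force: [3.3, 9.0, -5.2]
width: -0.001
grip_force: 4.5
```

```bash
python3 ang.py
```

```text
t 29.55 phi -35.3 r,t [0.0266 0.0175] z 0.0562 q6 -0.84 F [ 3.3  9.  -5.2]
[0, 0, -9.7, 0.0027, 0.0015, 0.0006, 0],[0, 0, -9.7, 0.0022, 0.0016, 0.0006, 0],
0.91 3518 [0.5157 0.1239] len 0.0713 ang 145.451939202603
```

Under 10 N the wing stays at -34.5°, the angle of the hard end (10 rad), so the screw is fully home. I'll retreat and verify.

>>> {"fn": "drive_tool", "kwargs": {"rows": [[0,0,0,0,0.006,0,0],[0,0,0,0,0.008,-0.005,0],[0,0,0,0,0,-0.03,0],[0,0,0,0,0,-0.04,0],[0,0,0,0,0,-0.04,0],[0,0,0,0,-0.04,-0.02,0],[0,0,0,0,-0.04,0,0],[0,0,0,0,-0.04,0,0]]}}

```text
time: 30.32
tool_pos: [0.4954, 0.0312, 0.1927]
tcp_rot: [0.869, 3.012, 0.002]
wrist_force: [-0.2, -2.0, 0.7]
width: -0.003
grip_force: 0.0
```

>>> {"fn": "drive_tool", "kwargs": {"rows": [[0,0,0,0,-0.04,0,0],[0,0,0,0,-0.04,0,0],[0,0,0,0,-0.04,0,0],[0,0,0,0,0,0,0],[0,0,0,0,0,0,0]]}}

```text
time: 30.73
tool_pos: [0.4291, -0.0713, 0.1899]
tcp_rot: [0.881, 3.013, -0.0]
wrist_force: [0.8, 0.5, -0.8]
width: 0.003
grip_force: 0.0
```

```bash
python3 - <<'E'
from gen import *
S=(.5187,.1208)
s,phi,d=cur(S);print(s['time'],s['tool_pos'],s['wrist_force'].round(1))
for n in('wrist','top','side'):
    p=read_camera(n)
    for t in('thumbscrew','jaw_slide','jar','teaspoon','salt_shaker','lime','spice_jar','peeler'):
        for m in masks_of(p,t):
            v,u=np.nonzero(m['mask']);o=''
            if t=='thumbscrew' and len(u)<4000:
                f=(lambda a,b:wray(s,a,b,.062)) if n=='wrist' else (lambda a,b:ray(p,a,b,.062))
                X=np.array([f(a,b)[:2] for a,b in zip(u,v)]);c=X.mean(0);w,E=np.linalg.eigh(np.cov((X-c).T));e=E[:,1]
                o=(c.round(4),np.degrees(np.arctan2(e[1],e[0]))-YAW)
            print(n,t,round(m['score'],2),np.round(m['bbox']),u.mean().round(1),v.mean().round(1),len(u),o)
    if n=='top':
        k=(p['color'][160:230,210:275].max(2)<45).astype('uint8');q=cv2.connectedComponentsWithStats(k)
        i=1+q[2][1:,4].argmax();c=q[3][i]+[210,160];print('cap',c,q[2][i],ray(p,*c,.112))
E
```

```text
30.7333 [ 0.42905967 -0.07130805  0.1898563 ] [ 0.8  0.5 -0.8]
wrist thumbscrew 0.59 [533. 115. 579. 198.] 555.7 155.7 2125 (array([0.5169, 0.1211]), np.float64(149.20213229352854))
wrist thumbscrew 0.32 [467.  70. 640. 216.] 556.6 137.7 14032 
wrist jaw_slide 0.81 [470.  71. 639. 214.] 556.8 137.8 14207 
wrist jar 0.88 [603.  56. 640. 123.] 627.8 80.3 702 
wrist jar 0.68 [324.   0. 415.  88.] 367.2 38.0 6438 
wrist teaspoon 0.91 [499.   0. 532.  64.] 518.4 31.5 623 
wrist salt_shaker 0.9 [589. 184. 640. 230.] 617.8 203.7 1771 
wrist salt_shaker 0.7 [ 81. 170. 109. 304.] 95.7 247.3 2308 
wrist lime 0.93 [517. 244. 575. 286.] 543.7 263.9 1988 
wrist peeler 0.57 [ 81. 168. 111. 307.] 95.9 247.7 2352 
wrist peeler 0.55 [498.   0. 531.  65.] 518.2 31.4 592 
top thumbscrew 0.55 [276. 187. 288. 208.] 281.6 194.6 114 (array([0.5158, 0.1217]), np.float64(145.86495761842585))
top thumbscrew 0.41 [225. 167. 337. 224.] 283.9 195.4 5064 
top jaw_slide 0.65 [252. 176. 300. 212.] 278.7 195.2 1258 
top jar 0.96 [234. 182. 261. 208.] 245.0 195.9 470 
top jar 0.91 [305. 245. 329. 270.] 316.3 255.3 47
[... 566 characters left out ...]
2. 331. 159.] 327.1 146.1 270 (array([0.6785, 0.3431]), np.float64(63.21262076688637))
side thumbscrew 0.56 [298. 177. 322. 188.] 308.4 182.1 155 (array([0.5136, 0.1121]), np.float64(143.0362659934442))
side jaw_slide 0.84 [289. 175. 329. 205.] 307.0 187.8 799 
side jar 0.87 [218. 148. 240. 177.] 228.7 163.6 537 
side jar 0.72 [238. 153. 260. 187.] 248.4 170.5 583 
side jar 0.7 [252. 197. 279. 235.] 263.6 213.2 845 
side jar 0.55 [281. 301. 354. 318.] 320.7 309.1 564 
side salt_shaker 0.78 [324. 159. 339. 180.] 331.7 172.2 284 
side lime 0.68 [342. 179. 356. 195.] 350.3 187.8 138 
side spice_jar 0.82 [324. 134. 330. 160.] 327.6 146.9 263 
side peeler 0.8 [283. 303. 353. 318.] 323.6 309.4 547
```

Final check numbers:
- **Jar:** it stands at about (0.512, 0.219), within about 3 mm of the sliding jaw's seat.
- **Bystanders:** they show within a pixel or two of where they started in the top and side views. The spoon's reading is a few pixels different, but its visible area changed too.
- **Screw:** it is at its hard end and takes more than 0.25 N m without turning, which only happens past 8.4 rad.

I'm handing in.

```bash
python3 -c "
from workcell import workorder
print(workorder.finish_job())"
```

```text
the job is handed in; nothing more can be done
None
```

I handed the job in after about 31 s: the jar stands snug between both V jaws, and the thumbscrew is at what I measured as its hard end (about 10 rad). It did not spring back towards 8.8 rad as described, so tightness rests on its holding under about 10 N at the wing; no verdict was returned.

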